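Pack a sample pot in the canister it fits and screw the captive cap home

TASK

Stand the squat sample pot upright in the canister it fits, then flip that canister's hinged cap shut over it and screw the cap clockwise all the way to its stop, where the wing points at the hinge. Leave the other canister with its cap, and everything else on the bench, as they are.

Things in the scene. Friction and masses are not known exactly. Their poses are not given: they have to be found in the camera images.
- pot: squat white sample pot with a grey lid, closed, a plain upright cylinder 42 mm in diameter and 54 mm tall, 60 g, standing loose on the bench between the canisters. Origin: centre of its underside, z up. In the wide canister it stands 16 mm proud of the rim; the cap is hollow and clears it.
- can_wide: wide aluminium screw canister fixed to the bench: outside diameter 62 mm, bore 54 mm, rim 50 mm and inner floor 12 mm above the bench, 84 mm square foot plate. Origin: on its axis at the bench; z up; hinge at its +x, 43 mm from the axis, at rim height. The pot fits only this one. Its black hollow cap, 70 mm in diameter and 26 mm tall, starts flipped open.
- wide_floor (a point): centre of the inner floor of the wide canister; axes as can_wide
- wide_hinge (a point): middle of the horizontal hinge pin of the wide canister's cap, fixed, at the rim's height (50 mm); axes as can_wide (the canister's axis is 43 mm away along -x, the pin runs along y)
- wide_flip (a joint): flip angle of the wide canister's cap about its hinge: 0 = lying shut on the rim, 2.0 = fully open, leaning back beyond upright; starts at 1.45 to 1.7. A light friction holds it near upright; pushed over from behind the hinge it falls shut from about 0.4
- wide_cap (a joint): turn of the wide canister's screw cap in its collar: 2.0 = screwed home against the stop (wing in line with the hinge), 0 = fully loose; grows clockwise seen from above; starts at 0 to 0.4, needs about 0.05 N m
- wide_wing (a point): middle of the upright wing (grip bar 48 mm long along its x, 14 mm thick along its y, 22 mm tall along its z) on top of the wide canister's cap, on the cap's axis, 11 mm below the wing's top edge and 11 mm above the cap's top face; z points out of the cap's top. With the cap shut it is 87 mm above the bench. With the cap open the far edge of the cap stands 78 mm from the hinge
- can_narrow: narrow aluminium screw canister fixed to the bench: outside diameter 36 mm, bore 28 mm, rim 50 mm and inner floor 12 mm above the bench, 60 mm square foot plate. Origin: on its axis at the bench; z up; hinge at its +x, 29 mm from the axis, at rim height. Too narrow for the pot; its black cap, 42 mm in diameter, stands open too.
- narrow_wing (a point): middle of the wing on the narrow canister's cap (leave it where it is)
- vial0: slim white vial, 20 mm in diameter, 50 mm tall, standing loose; bystander. Origin: centre of its underside
- vial1: another slim white vial, as vial0; bystander
- petri: stack of clear culture dishes, 88 mm in diameter, 30 mm tall; bystander. Origin: centre of its underside
- mouse: white computer mouse, 105 x 58 x 31 mm; bystander. Origin: centre of its underside
- clips: small empty grey tray, 100 x 70 x 35 mm; bystander. Origin: centre of its underside
Mind the look-alikes: they are no part of the job. What is shaped like the can_wide but red or yellow is not meant.

How it is judged (in metres and radians):
On the way, in this order (a step that is already met when the one before it is completed fails the run):
1. the pot stands upright on the floor of the wide canister, released (horizontal distance between pot and wide_floor below 0.01 m and z of pot in the frame of wide_floor between -0.004 and 0.005 m and angle between pot's own z axis and vertical below 0.15 rad and contact force between the fingers and pot below 0.3 N), for 0.2 s.
2. the cap lies shut on the rim over the pot (value of joint wide_flip below 0.08 rad), for 0.2 s.
3. the shut cap is screwed clockwise to its stop (value of joint wide_flip below 0.08 rad and value of joint wide_cap above 1.85 rad), for 0.2 s.
At the end, for the whole second after the job is handed in: The pot stands upright (within 0.15 rad) and still on the floor of the wide canister, its axis within 10 mm of the canister's; the wide canister's cap is shut (flip angle under 0.08 rad) and screwed to its stop (turn over 1.85 of 2.0 rad) (all of step 3 and horizontal distance between pot and wide_floor below 0.01 m and z of pot in the frame of wide_floor between -0.004 and 0.005 m and angle between pot's own z axis and vertical below 0.15 rad and linear speed of pot below 0.02 m/s); the robot touches nothing.
It fails at once if the narrow canister's cap is moved by more than 15 mm (distance of narrow_wing from where it was at the start of the episode above 0.015 m).
It fails at once if a bystander (vial, dishes, mouse, tray) is moved by more than 30 mm (distance of any of vial0, vial1, petri, mouse, clips from where it was at the start of the episode above 0.03 m).
It also fails if it takes over 72 s, if anything falls off the work surface, if the arm or the gripper's body presses on something with over 40 N, if the wrist force passes 120 N, or if a joint passes its speed limit or range.

ROBOT

A 6-joint arm with a two-finger parallel gripper is mounted at the origin on the work surface. World frame = base frame: x ahead of the robot, y to its left, z up, the work surface at z = 0. Lengths are in mm, angles in rad, forces in N, time in s.
With the tool pointing down it reaches from about 325 to 875 mm from the base axis. Payload 4.4 kg.
Tool frame: the origin (TCP) lies midway between the tips of the shut fingers; the grasp point (between the pads) lies 19 mm behind it; x points along the fingers, y is the direction in which the jaws open and shut, and the axes are right-handed (so a half turn about x gives the same grasp; the last joint's range is limited). The gripper opens to 85 mm and grips with 20 to 120 N. Pads are 22 mm wide; open, the fingers measure 114 mm over their backs; the gripper's body (76 mm by 85 mm) begins 54 mm behind the grasp point. The pads swing forward as they close: fully open they stand 13 mm farther back than shut.
Start: joints at [-1.419, 0.207, 1.542, -0, 1.393, -0.15], TCP at [171.449, -548.847, 231.282] pointing down, gripper open.
Joint ranges: [-2.73, 2.73], [-0.86, 2.22], [0.23, 2.46], [-1.11, 4.25], [0.08, 2.63], [-2.82, 2.82]. Speed limits (rad/s): [2.79, 2.79, 3.14, 3.14, 3.14, 3.14].

INTERFACE

Orientations are given as a unit quaternion [w, x, y, z].
In Python, from workcell import ctrl gives the robot as it stands.
- The arm moves only by the shell command python3 -m pendant 'ROWS' [FORCE]. ROWS is JSON, a list of rows, each a list of 7 numbers: the turn, a rotation vector about the tool's x, y, z in degrees, then the shift along the tool's x, y, z in cm, then the opening, from -1 (shut) to 1 (fully open). In form: [[rx, ry, rz, tx, ty, tz, hand], ...]. A call has exactly 10 rows; each row is the pose to reach, as a shift and turn from the pose measured when the call began, along the tool's axes at that moment; what a row does not reach only later rows make up. A row lasts 1/8 s, in which the tool goes at most 62.5 mm and 10.7 degrees, less where a joint would pass 70% of its speed; a pose out of reach is approached as far as the arm can. A call with a gripper value outside its range is refused whole. The fingers move at their own pace and stop on an object; FORCE is the grip in N (left out, the last holds). Time passes only in rows, so rows that repeat a pose let the fingers close, or fill a call up. It gives the time, the measured TCP pose, the force and the opening at its end, in the units of the state.
- ctrl.observe(): the state, without advancing time (a new reading comes with each control period).
- ctrl.grab_frame(name): name is "scene" or "top"; returns a dict with "pixels" (480x640x3 uint8, blue, green, red), "vertical_fov" (degrees; the focal length in pixels is half the picture's height over the tangent of half this angle, whatever the lens; pixels are square), "cx", "cy" (the principal point, pixels), "k1" (the pictures are not rectified: a ray, as slopes to the right and down, at radius r is drawn at 1 + k1 r^2 times it, then the intrinsics apply), "extrinsics" (4x4, takes a point from camera to world coordinates). Camera axes: x right, y down, z forward; pixel columns grow to the right and rows downward; lengths in mm; the calibration is good to about 2 mm. A picture is of the moment at which its call begins. There is no depth.
- ctrl.close_job(): hands the job in, once; it reports no verdict.
The state is a dict: "t": time; "joints": joint angles; "joint_vel": joint speeds; "tau": joint torques, N m; "eef_pos": TCP position; "eef_rot": TCP orientation; "contact_force": force on the tool from outside, world axes, zero at the start; "torque": the same for the moment, N m; "width": finger opening in mm.
Only numpy, scipy, OpenCV 4.12 (cv2) and the standard library are available. Lean on these libraries where they do the work, as an engineer would, in place of code of your own. Each camera call takes 0.05 s, during which the arm holds its last target. There are 200 camera calls.

## Working session

There is one attempt and no reset: what is moved stays moved. The work goes in short steps, Python scripts to look and compute and a shell command to move; the robot and the scene stay as the last step left them, time stands still between calls to the robot, and variables do not carry over. Pictures are saved under pics/ and viewed, about 8 in all and at most 12, crops included, and the job is handed in when it is done.

```bash
ls; mkdir -p pics; cat > h.py <<'E'
import numpy as np, cv2
from scipy.spatial.transform import Rotation as R
from workcell import ctrl
def grab(n,path=None):
    f=ctrl.grab_frame(n)
    if path: cv2.imwrite(path,f["pixels"])
    K=cam(f); np.savez(f'cam_{n}.npz',E=np.array(f["extrinsics"]),K=K[0],k1=f["k1"])
    return f
def cam(f):
    F=240/np.tan(np.radians(f["vertical_fov"]/2))
    return np.array([[F,0,f["cx"]],[0,F,f["cy"]],[0,0,1]]),f["k1"]
def load(n): return np.load(f'cam_{n}.npz')
def ray(n,uv):
    c=load(n); p=cv2.undistortPoints(np.array([[uv]],float),c['K'],np.array([c['k1'],0,0,0.]))[0,0]
    E=c['E']; return E[:3,3],E[:3,:3]@np.array([p[0],p[1],1])
def atz(n,uv,z):
    o,d=ray(n,uv); return o+d*(z-o[2])/d[2]
def proj(n,P):
    c=load(n); P=(np.array(P,float).reshape(-1,3)-c['E'][:3,3])@c['E'][:3,:3]
    return cv2.projectPoints(P,np.zeros(3),np.zeros(3),c['K'],np.array([c['k1'],0,0,0.]))[0][:,0]
def tri(uv1,uv2):
    A=np.zeros((3,3));b=np.zeros(3)
    for n,uv in(('scene',uv1),('top',uv2)):
        o,d=ray(n,uv);d=d/np.linalg.norm(d);M=np.eye(3)-np.outer(d,d);A+=M;b+=M@o
    return np.linalg.solve(A,b)
def tool():
    s=ctrl.observe();q=s["eef_rot"];return np.array(s["eef_pos"]),R.from_quat([q[1],q[2],q[3],q[0]]),s
def togo(pos,Rt):
    p,r,s=tool();rel=(r.inv()*Rt)
    print('rotvec deg',np.round(rel.as_rotvec(degrees=True),1),'shift cm',np.round(r.inv().apply(np.array(pos)-p)/10,2))
E
python3 - <<'E'
from h import *
for n in('scene','top'):
    f=grab(n,f'pics/{n}0.png');print(n,f["vertical_fov"],f["k1"],np.round(f["extrinsics"],2).tolist())
p,r,s=tool();print(p,r.as_matrix().round(2).tolist(),s)
E
```

```text
pics
scene 43.62618140536475 0.03955366337818321 [[0.77, 0.36, -0.53, 1214.52], [0.64, -0.43, 0.63, -811.33], [-0.0, -0.83, -0.56, 788.46], [0.0, 0.0, 0.0, 1.0]]
top 48.76245915979718 -0.1009753562437161 [[0.02, -0.98, 0.19, 266.28], [-1.0, -0.02, -0.02, 0.71], [0.02, -0.19, -0.98, 1495.59], [0.0, 0.0, 0.0, 1.0]]
[ 171.32524657 -548.15039725  230.21756407] [[-0.0, 0.3, -0.95], [0.0, -0.95, -0.3], [-1.0, -0.0, -0.0]] {'t': 0.1, 'joints': array([-1.41852050e+00,  2.07372366e-01,  1.54281742e+00, -1.64080413e-05,
        1.39354257e+00, -1.50469128e-01]), 'joint_vel': array([ 0.00051986, -0.00311003, -0.00321989, -0.00118847, -0.00051588,
       -0.00032048]), 'tau': array([-7.22240275e-04, -3.84091938e+01, -2.92548895e+01, -1.82752856e-04,
        4.85921890e-03,  5.00077377e-06]), 'eef_pos': array([ 171.32524657, -548.15039725,  230.21756407]), 'eef_rot': array([-0.10587267, -0.6990141 , -0.10738566,  0.69902689]), 'contact_force': array([-0.78741585, -0.02064381, -0.07336056]), 'torque': array([ 0.01250636,  0.01868336, -0.00804123]), 'width': 85.37159803283768}
```

View pics/scene0.png

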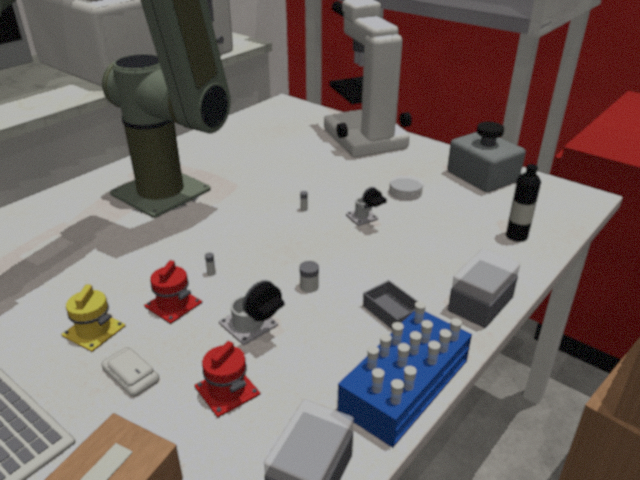

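View pics/top0.png

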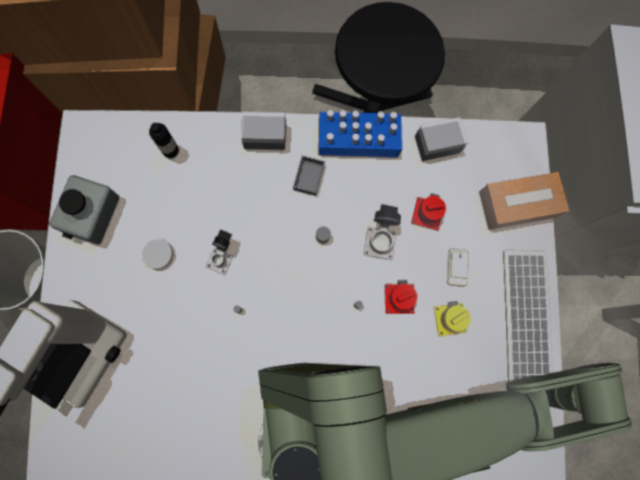

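The pot is at top (323,235) and scene (309,276). The open wide canister is at top (381,241) and scene (247,317). Next I'll enlarge those areas.

```bash
python3 - <<'E'
import cv2,numpy as np
a=cv2.imread('pics/top0.png')[180:280,300:430];b=cv2.imread('pics/scene0.png')[250:350,205:335]
im=np.hstack([cv2.resize(x,(400*13//13,308),interpolation=3) for x in()]) if 0 else np.vstack([cv2.resize(x,None,fx=3,fy=3,interpolation=2) for x in(a,)])
A=cv2.resize(a,None,fx=5,fy=5,interpolation=2)
B=cv2.resize(b,None,fx=5,fy=5,interpolation=2)
for I,o in((A,(300,180)),(B,(205,250))):
    for k in range(0,13):
        cv2.line(I,(k*50,0),(k*50,499),(0,255,255) ,1) if k%2==0 else 0
        cv2.putText(I,str(o[0]+k*10),(k*50,10),0,.35,(0,0,255),1)
        if k<10: cv2.putText(I,str(o[1]+k*10),(0,k*50+4),0,.35,(0,0,255),1); cv2.line(I,(0,k*50),(649,k*50),(0,255,255),1) if k%2==0 else 0
cv2.imwrite('pics/A.png',A);cv2.imwrite('pics/B.png',B)
E
```

```text
(no output)
```

View pics/A.png

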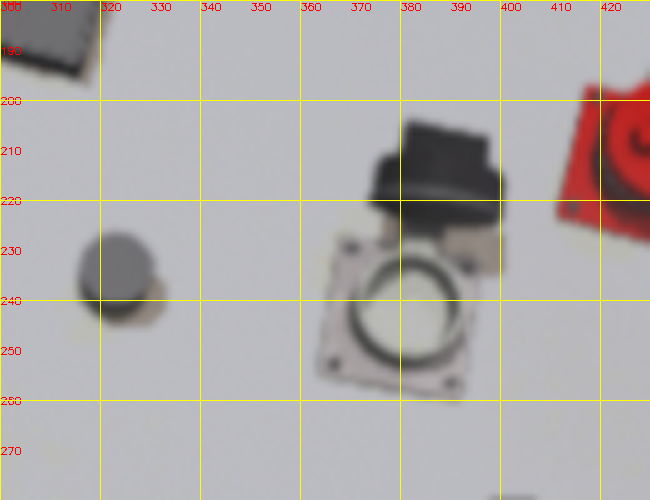

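View pics/B.png

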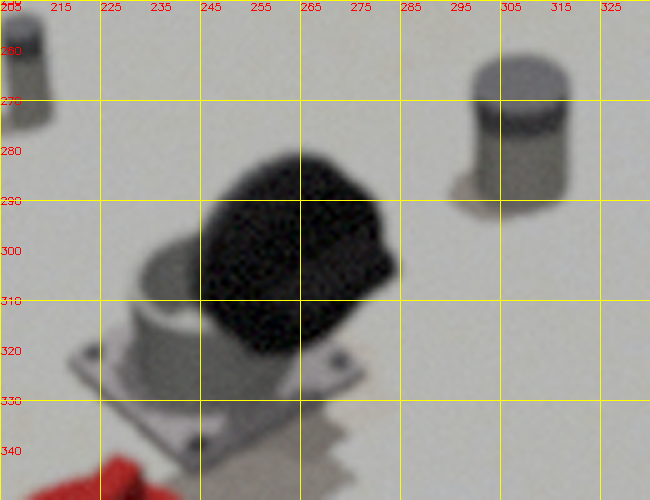

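In the top picture:
- Pot lid centre is about (323.3,233).
- Rim centre is about (380.8,242.4).
- Foot corners are about (367,226.6), (392.6,260.6) and (363.4,255.2).

In the scene picture:
- Pot lid centre is about (309.3,266.5).
- Foot corners are about (218.5,322.5), (244,344.5) and (278,324.5).

```bash
python3 - <<'E'
from h import *
from scipy.optimize import least_squares
print('pot top',atz('top',(323.3,233),54),'scene',atz('scene',(309.3,267),54), tri((309.3,267),(323.3,233)))
print('rim top',atz('top',(380.8,242.4),50),'scene rim?')
for uv in((367,226.6),(392.6,260.6),(363.4,255.2)):print('foot top',atz('top',uv,5).round(1))
for uv in((218.5,322.5),(244,344.5),(278,324.5)):print('foot sc',atz('scene',uv,5).round(1))
print('cap edges top wing', tri((279,302),(389,207)))
# other objects at z
for n,uv,z in(('vial',(358.5,305),50),('vial1',(238,309),50),('red near',(402,298),80),('red2',(431,210),80),('narrow',(219,260),50),('tray',(309,175),35)):print(n,atz('top',uv,z).round())
E
```

```text
pot top [565.5166362  -58.51113603  54.        ] scene [572.84494916 -62.93716916  54.        ] [567.38048166 -58.05137027  48.41136416]
rim top [ 543.36181929 -219.6637877    50.        ] scene rim?
foot top [ 597.6 -186.7    5. ]
foot top [ 499.7 -260.2    5. ]
foot top [ 513.6 -176.3    5. ]
foot sc [ 510.5 -261.9    5. ]
foot sc [ 591.8 -273.     5. ]
foot sc [ 603.2 -192.8    5. ]
cap edges top wing [ 636.57759554 -230.28537118  102.30772692]
vial [ 368. -158.   50.]
vial1 [350. 170.  50.]
red near [ 387. -272.   80.]
red2 [ 633. -356.   80.]
narrow [484. 228.  50.]
tray [739. -16.  35.]
```

```bash
python3 - <<'E'
from h import *
t=np.linspace(0,2*np.pi,72)
def circ(x,y,z,r): return np.c_[x+r*np.cos(t),y+r*np.sin(t),0*t+z]
def ext(n,P): q=proj(n,P); return np.r_[q.min(0),q.max(0)].round(1)
for x,y in((565.5,-58.5),(569,-61),(573,-63)):
    for n in('top','scene'):print(x,n,'lid',ext(n,circ(x,y,54,21)),'base',ext(n,circ(x,y,0,21)))
for x,y in((543.4,-219.7),(548,-222),(556,-227)):
    for n in('top','scene'):print(x,n,'rim',ext(n,circ(x,y,50,31)),'bore',ext(n,circ(x,y,50,27)),'base',ext(n,circ(x,y,5,31)))
f=cv2.imread('pics/top0.png')
for k in('scene','top'): c=load(k);print(c['K'].round(1).tolist(),c['k1'])
# table corners / robot base: check
print(proj('scene',[[0,0,0]]),proj('top',[[0,0,0]]))
E
```

```text
565.5 top lid [315.7 225.6 330.8 240.4] base [315.2 229.7 329.7 244. ]
565.5 scene lid [297.8 258.7 318.2 270.8] base [298.3 279.1 318.2 291.6]
569 top lid [316.7 224.4 331.7 239.2] base [316.1 228.5 330.6 242.8]
569 scene lid [298.3 259.8 318.7 272. ] base [298.7 280.3 318.7 292.8]
573 top lid [317.4 223.  332.5 237.8] base [316.8 227.2 331.3 241.4]
573 scene lid [299.1 261.  319.6 273.3] base [299.5 281.5 319.6 294.1]
543.4 top rim [369.8 231.5 391.8 253.3] bore [371.2 232.9 390.4 251.9] base [367.7 234.7 389.2 255.9]
543.4 scene rim [228.2 290.4 260.8 311.4] bore [230.3 291.7 258.7 310. ] base [230.1 308.1 262.  329.3]
548 top rim [370.6 229.9 392.6 251.7] bore [372.  231.3 391.2 250.3] base [368.5 233.2 389.9 254.4]
548 scene rim [229.  292.  261.7 313. ] bore [231.1 293.3 259.6 311.6] base [230.9 309.6 262.9 331. ]
556 top rim [372.4 227.2 394.4 248.9] bore [373.8 228.6 393.  247.5] base [370.2 230.5 391.6 251.6]
556 scene rim [230.  294.9 262.9 316.2] bore [232.1 296.2 260.8 314.8] base [231.9 312.6 264.1 334.3]
[[599.6, 0.0, 313.0], [0.0, 599.6, 239.0], [0.0, 0.0, 1.0]] 0.03955366337818321
[[529.5, 0.0, 309.9], [0.0, 529.5, 240.0], [0.0, 0.0, 1.0]] -0.1009753562437161
[[160.82904918 190.61262392]] [[297.66771638 440.35520187]]
```

The two cameras disagree by about 6 mm. I'll hover over the pot and calibrate against the gripper.

```bash
cat >> h.py <<'E'
YAW=-8.1
def ori(tilt=10,yaw=YAW,flip=1):
    a=np.radians(yaw);c=np.array([np.cos(a),np.sin(a),0]);t=np.radians(tilt)
    x=np.sin(t)*c-np.cos(t)*np.array([0,0,1.]);y=-flip*np.array([-np.sin(a),np.cos(a),0]);return R.from_matrix(np.c_[x,y,np.cross(x,y)])
E
python3 - <<'E'
from h import *
togo([568,-60,130],ori())
E
```

```text
rotvec deg [25.4  9.8  2.3] shift cm [ 10.11 -34.75 -52.41]
```

```bash
python3 -m pendant '[[3,0,0,1,-3.5,-5.2,1],[6,0,0,2,-7,-10.4,1],[9,3,0.5,3,-10.5,-15.7,1],[12,5,1,4,-14,-21,1],[16,6,1.5,5,-17.5,-26,1],[19,7,2,6,-21,-31.5,1],[22,8,2.3,7,-24.5,-37,1],[25.4,9.8,2.3,8,-28,-42,1],[25.4,9.8,2.3,9,-31.5,-47,1],[25.4,9.8,2.3,10.1,-34.75,-52.4,1]]' 30
python3 -m pendant '[[0,0,0,0,0,0,1],[0,0,0,0,0,0,1],[0,0,0,0,0,0,1],[0,0,0,0,0,0,1],[0,0,0,0,0,0,1],[0,0,0,0,0,0,1],[0,0,0,0,0,0,1],[0,0,0,0,0,0,1],[0,0,0,0,0,0,1],[0,0,0,0,0,0,1]]'
python3 - <<'E'
from h import *
togo([568,-60,130],ori())
p,r,s=tool();print(p,s['width'],s['joints'])
ims=[]
for n,(u0,v0) in(('top',(270,180)),('scene',(255,190))):
    f=grab(n,f'pics/{n}1.png');I=cv2.resize(f['pixels'][v0:v0+120,u0:u0+100],None,fx=4,fy=4,interpolation=2)
    for k in range(0,10,2):cv2.line(I,(k*40,0),(k*40,479),(0,255,255),1);cv2.putText(I,str(u0+10*k),(k*40,10),0,.35,(0,0,255),1)
    for k in range(0,12,2):cv2.line(I,(0,k*40),(399,k*40),(0,255,255),1);cv2.putText(I,str(v0+10*k),(0,k*40+4),0,.35,(0,0,255),1)
    ims.append(I)
    # predicted finger tip inner/outer ends, open: tips 13 back
    for d in(-57,-42.5,42.5,57):print(n,d,proj(n,[p+r.apply([-13,d,0])]).round(1))
cv2.imwrite('pics/C.png',np.hstack(ims))
E
```

```text
t: 1.35
eef_pos: [560.3, -67.4, 131.7]
eef_rot: [-0.046, 0.764, -0.054, -0.642]
contact_force: [0.1, -1.1, -0.2]
width: 85.6
t: 2.6
eef_pos: [560.3, -67.3, 131.6]
eef_rot: [-0.046, 0.764, -0.054, -0.642]
contact_force: [0.1, -0.2, 0.8]
width: 85.7
rotvec deg [-0.   0.1  0. ] shift cm [ 0.28 -0.83 -0.62]
[560.27287368 -67.32411216 131.64131372] 85.7302031598595 [-0.28739225  0.1833938   1.80148309  0.0305577   0.98551884  1.41007474]
top -57 [[306.5 225.4]]
top -42.5 [[312.  226.3]]
top 42.5 [[344.1 231.5]]
top 57 [[349.6 232.4]]
scene -57 [[323.1 217.9]]
scene -42.5 [[317.8 220.5]]
scene 42.5 [[285.3 236.4]]
scene 57 [[279.5 239.2]]
```

View pics/C.png

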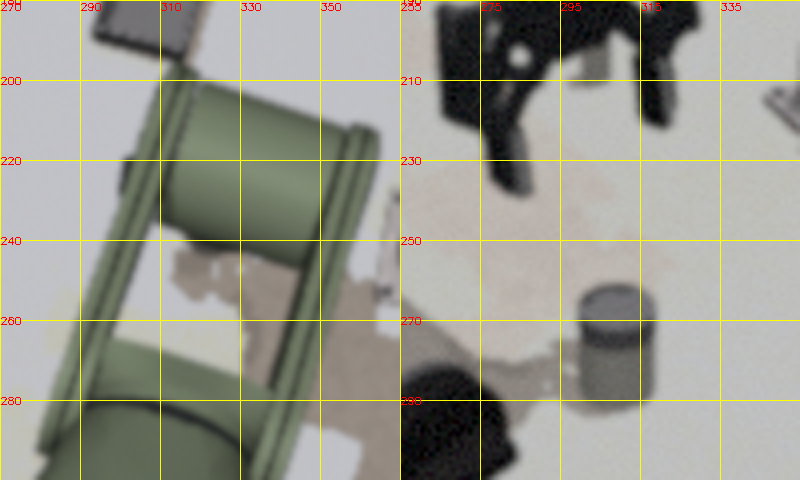

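The top view is blocked by the arm, and the scene view agrees with the gripper to about 1–2 px. I'll squeeze the pot first with the jaws along x and then along y, so its position is known exactly.

```bash
python3 - <<'E'
from h import *
togo([569,-61,130],ori(0,YAW+90,-1));togo([569,-61,130],ori(0,YAW+90,1))
E
```

```text
rotvec deg [89.8 -7.8  7.8] shift cm [ 0.3  -0.75 -0.73]
rotvec deg [-89.8  -7.8  -7.8] shift cm [ 0.3  -0.75 -0.73]
```

```bash
python3 -m pendant '[[-10,-0.9,-0.9,0,-0.2,-0.2,1],[-20,-1.7,-1.7,0.1,-0.4,-0.4,1],[-30,-2.6,-2.6,0.2,-0.7,-0.7,1],[-40,-3.5,-3.5,0.3,-0.75,-0.73,1],[-50,-4.3,-4.3,0.3,-0.75,-0.73,1],[-60,-5.2,-5.2,0.3,-0.75,-0.73,1],[-70,-6.1,-6.1,0.3,-0.75,-0.73,1],[-80,-7,-7,0.3,-0.75,-0.73,1],[-89.8,-7.8,-7.8,0.3,-0.75,-0.73,1],[-89.8,-7.8,-7.8,0.3,-0.75,-0.73,1]]'
python3 - <<'E'
from h import *
togo([569,-61,27],ori(0,YAW+90,1))
E
```

```text
t: 3.95
eef_pos: [569.2, -60.9, 129.9]
eef_rot: [0.463, 0.534, 0.463, -0.534]
contact_force: [0.4, 0.2, -0.8]
width: 85.4
rotvec deg [-0. -0. -0.] shift cm [10.29 -0.02  0.02]
```

Now down, and a gentle squeeze.

```bash
python3 -m pendant '[[0,0,0,2.5,0,0,1],[0,0,0,5,0,0,1],[0,0,0,7.5,0,0,1],[0,0,0,9,0,0,1],[0,0,0,10.3,0,0,1],[0,0,0,10.3,0,0,-0.2],[0,0,0,10.3,0,0,-0.2],[0,0,0,10.3,0,0,-0.2],[0,0,0,10.3,0,0,-0.2],[0,0,0,10.3,0,0,-0.2]]' 20
python3 -m pendant '[[0,0,0,0,0,0,-0.2],[0,0,0,0,0,0,-0.2],[0,0,0,0,0,0,1],[0,0,0,0,0,0,1],[0,0,0,0,0,0,1],[0,0,0,0,0,0,1],[0,0,0,-3,0,0,1],[0,0,0,-6,0,0,1],[0,0,0,-6,0,0,1],[0,0,0,-6,0,0,1]]'
python3 - <<'E'
from h import *
p,r,s=tool();print(p)
togo([p[0],p[1],130],ori(10))
E
```

```text
t: 5.2
eef_pos: [570.3, -61.1, 28.0]
eef_rot: [0.464, 0.535, 0.463, -0.534]
contact_force: [0.7, 0.4, 4.3]
width: 40.9
t: 6.45
eef_pos: [569.6, -60.9, 87.3]
eef_rot: [0.464, 0.535, 0.463, -0.534]
contact_force: [0.6, 0.6, -0.3]
width: 85.2
[569.56790422 -60.93669554  87.34566556]
rotvec deg [89.7  7.8  7.8] shift cm [-4.27  0.01 -0.  ]
```

```bash
python3 -m pendant '[[10,0.9,0.9,-1,0,0,1],[20,1.7,1.7,-2,0,0,1],[30,2.6,2.6,-3,0,0,1],[40,3.5,3.5,-3,0,0,1],[50,4.3,4.3,-3,0,0,1],[60,5.2,5.2,-3,0,0,1],[70,6.1,6.1,-3,0,0,1],[80,7,7,-3,0,0,1],[89.7,7.8,7.8,-3,0,0,1],[89.7,7.8,7.8,-3,0,0,1]]'
python3 - <<'E'
from h import *
togo([572,-61,37.5],ori(10))
E
```

```text
t: 7.7
eef_pos: [568.0, -60.3, 115.4]
eef_rot: [-0.045, 0.763, -0.053, -0.643]
contact_force: [-0.5, 0.8, 0.5]
width: 85.4
rotvec deg [0.1 0.2 0. ] shift cm [7.75 0.02 0.92]
```

```bash
python3 -m pendant '[[0,0,0,2,0,0.9,1],[0,0,0,4,0,0.9,1],[0,0,0,6,0,0.9,1],[0,0,0,7.8,0,0.9,1],[0,0,0,7.8,0,0.9,1],[0,0,0,7.8,0,0.9,-0.3],[0,0,0,7.8,0,0.9,-0.3],[0,0,0,7.8,0,0.9,-0.3],[0,0,0,7.8,0,0.9,-0.3],[0,0,0,7.8,0,0.9,-0.3]]' 30
python3 - <<'E'
from h import *
p,r,s=tool();print(p,s['width'])
f=grab('scene','pics/scene2.png')
t=np.linspace(0,2*np.pi,72);circ=lambda x,y,z,r:np.c_[x+r*np.cos(t),y+r*np.sin(t),0*t+z]
for z in(0,54):print(proj('scene',circ(570,-61,z,21)).min(0),proj('scene',circ(570,-61,z,21)).max(0))
togo([p[0],p[1],150],ori(10))
E
```

```text
t: 8.95
eef_pos: [573.3, -61.1, 38.3]
eef_rot: [-0.045, 0.764, -0.053, -0.642]
contact_force: [-2.3, 0.9, 5.8]
width: 40.4
[573.3082003  -61.05904738  38.28649384] 40.42483706114211
[299.09287434 280.52390422] [319.06506465 293.02143737]
[298.62399417 260.01833668] [319.08329372 272.23237033]
rotvec deg [0.1 0.1 0. ] shift cm [-11.01  -0.    -1.93]
```

```bash
python3 - <<'E'
from h import *
t=np.linspace(0,2*np.pi,73);circ=lambda x,y,z,r:np.c_[x+r*np.cos(t),y+r*np.sin(t),0*t+z]
a=np.radians(YAW);S=np.array([[1,1],[1,-1],[-1,-1],[-1,1],[1,1]])*42@np.array([[np.cos(a),np.sin(a)],[-np.sin(a),np.cos(a)]])
x,y=553,-225
out=[]
for n,o,(u0,v0) in(('scene',(0,0),(210,280)),('top',(-5,2.5),(355,220))):
    I=cv2.resize(cv2.imread(f'pics/{n}0.png')[v0:v0+70,u0:u0+66],None,fx=6,fy=6,interpolation=2)
    X,Y=x+o[0],y+o[1]
    def dr(P,c): cv2.polylines(I,[np.round(((proj(n,P)-[u0,v0])+.5)*6).astype(int)],False,c,1)
    dr(circ(X,Y,50,31),(0,255,0));dr(circ(X,Y,50,27),(0,255,255));dr(circ(X,Y,12,27),(255,255,0));dr(circ(X,Y,4,31),(255,0,255))
    for z,c in((0,(0,0,255)),(5,(255,0,0))): dr(np.c_[S+[X,Y],np.full(5,z)],c)
    out.append(I)
cv2.imwrite('pics/D.png',np.hstack(out))
E
```

```text
(no output)
```

View pics/D.png

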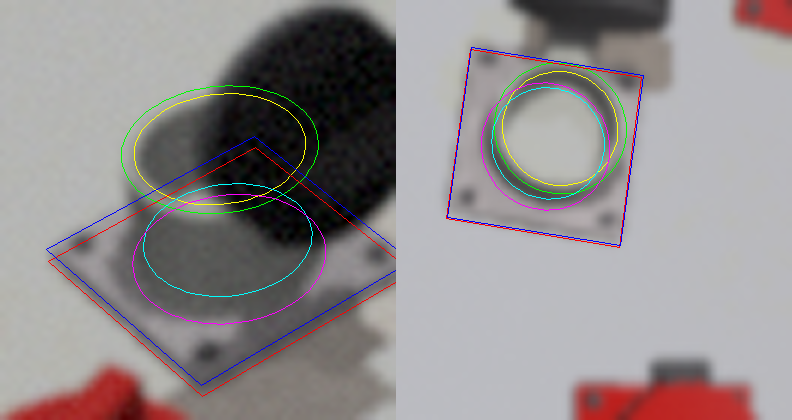

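The foot square fits (553,-225) in both views. Lifting the pot and moving it over.

```bash
python3 - <<'E'
from h import *
p,r,s=tool()
for d in([0,0,70],[-17,-164,70]):
    print(r.inv().apply(d)/10)
E
```

```text
[-6.89525825e+00 -8.17416001e-04 -1.20640498e+00]
[-6.79651286 16.47671255 -1.781953  ]
```

```bash
python3 -m pendant '[[0,0,0,-2,0,-0.35,-0.3],[0,0,0,-4,0,-0.7,-0.3],[0,0,0,-6,0,-1.05,-0.3],[0,0,0,-6.9,0,-1.2,-0.3],[0,0,0,-6.87,4,-1.3,-0.3],[0,0,0,-6.84,8,-1.5,-0.3],[0,0,0,-6.82,12,-1.6,-0.3],[0,0,0,-6.8,16.5,-1.78,-0.3],[0,0,0,-6.8,16.5,-1.78,-0.3],[0,0,0,-6.8,16.5,-1.78,-0.3]]'
python3 - <<'E'
from h import *
p,r,s=tool();print(p,s['width'])
togo([556.3,-225.1,51.5],ori(10))
t=np.linspace(0,2*np.pi,73);circ=lambda x,y,z,r:np.c_[x+r*np.cos(t),y+r*np.sin(t),0*t+z]
n='scene';u0,v0=195,230;f=grab(n,'pics/scene3.png');I=cv2.resize(f['pixels'][v0:v0+120,u0:u0+130],None,fx=6,fy=5.0,interpolation=2)
I=cv2.resize(f['pixels'][v0:v0+120,u0:u0+130],None,fx=5,fy=5,interpolation=2)
c=p+[-3.3,0,-38.3]
def dr(P,col): cv2.polylines(I,[np.round(((proj(n,P)-[u0,v0])+.5)*5).astype(int)],False,col,1)
dr(circ(*c,21),(0,0,255));dr(circ(c[0],c[1],c[2]+54,21),(0,0,255))
cv2.imwrite('pics/E.png',I)
E
```

```text
t: 10.25
eef_pos: [555.5, -224.7, 107.4]
eef_rot: [-0.045, 0.763, -0.053, -0.642]
contact_force: [-0.5, 0.2, -0.5]
width: 40.6
[ 555.50432702 -224.65260369  107.37567487] 40.58468134510033
rotvec deg [0.1 0.2 0.1] shift cm [5.52 0.04 0.87]
```

View pics/E.png

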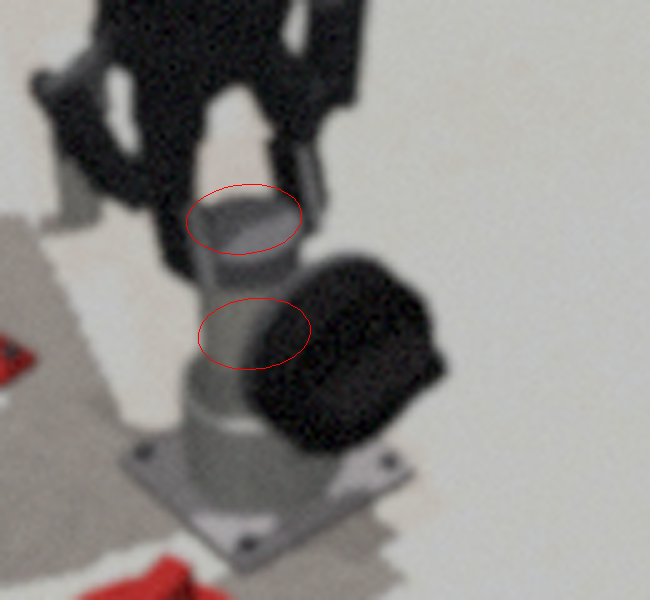

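The pot is above the bore. It appears about 2–3 px lower than predicted, so it may have slipped a few mm in the grip. I'll lower it in stages and watch the force.

```bash
python3 -m pendant '[[0,0,0,0,0.04,-0.1,-0.3],[0,0,0,0.8,0.04,0.1,-0.3],[0,0,0,1.6,0.04,0.2,-0.3],[0,0,0,2.4,0.04,0.35,-0.3],[0,0,0,3.0,0.04,0.45,-0.3],[0,0,0,3.4,0.04,0.52,-0.3],[0,0,0,3.8,0.04,0.58,-0.3],[0,0,0,4.2,0.04,0.65,-0.3],[0,0,0,4.4,0.04,0.68,-0.3],[0,0,0,4.4,0.04,0.68,-0.3]]'
python3 - <<'E'
from h import *
p,r,s=tool();print(p,s['width'],s['contact_force'],s['torque'])
togo([556.3,-225.1,52],ori(10))
E
```

```text
t: 11.55
eef_pos: [556.3, -224.5, 62.8]
eef_rot: [-0.045, 0.763, -0.052, -0.642]
contact_force: [1.1, 0.2, -1.7]
width: 40.7
[ 556.33866205 -224.51382249   62.81127013] 40.652444233789424 [ 1.06278976  0.15192435 -1.65402052] [ 0.01968987  0.15301509 -0.01872329]
rotvec deg [0.2 0.2 0.1] shift cm [1.07 0.06 0.18]
```

```bash
python3 -m pendant '[[0,0,0,0.2,0.06,0.05,-0.3],[0,0,0,0.4,0.06,0.08,-0.3],[0,0,0,0.6,0.06,0.1,-0.3],[0,0,0,0.8,0.06,0.14,-0.3],[0,0,0,1,0.06,0.17,-0.3],[0,0,0,1.1,0.06,0.18,-0.3],[0,0,0,1.1,0.06,0.18,-0.3],[0,0,0,1.1,0.06,0.18,-0.3],[0,0,0,1.1,0.06,0.18,-0.3],[0,0,0,1.1,0.06,0.18,-0.3]]'
```

```text
t: 12.8
eef_pos: [556.4, -225.1, 51.7]
eef_rot: [-0.045, 0.763, -0.052, -0.642]
contact_force: [0.1, -0.9, -0.7]
width: 40.7
```

```bash
python3 -m pendant '[[0,0,0,0.1,0,0,-0.1],[0,0,0,0.1,0,0,0],[0,0,0,0.1,0,0,0.2],[0,0,0,0.1,0,0,0.4],[0,0,0,0.1,0,0,0.4],[0,0,0,0.1,0,0,0.4],[0,0,0,-1,0,0,0.4],[0,0,0,-3,0,0,0.4],[0,0,0,-5,0,0,0.4],[0,0,0,-8,0,0,0.4]]'
python3 - <<'E'
from h import *
p,r,s=tool();print(p,s['width'],s['contact_force'])
t=np.linspace(0,2*np.pi,73);circ=lambda x,y,z,r:np.c_[x+r*np.cos(t),y+r*np.sin(t),0*t+z]
n='scene';u0,v0=195,230;f=grab(n,'pics/scene4.png')
I=cv2.resize(f['pixels'][v0:v0+120,u0:u0+130],None,fx=5,fy=5,interpolation=2)
def dr(P,col): cv2.polylines(I,[np.round(((proj(n,P)-[u0,v0])+.5)*5).astype(int)],False,col,1)
dr(circ(553,-225,66,21),(0,0,255))
cv2.imwrite('pics/F.png',I)
E
```

```text
t: 14.05
eef_pos: [542.5, -223.3, 132.2]
eef_rot: [-0.045, 0.763, -0.052, -0.642]
contact_force: [0.3, 0.8, 1.1]
width: 59.9
[ 542.48677206 -223.25851017  132.21254139] 59.894061888915296 [0.32841269 0.79951478 1.11600852]
```

View pics/F.png

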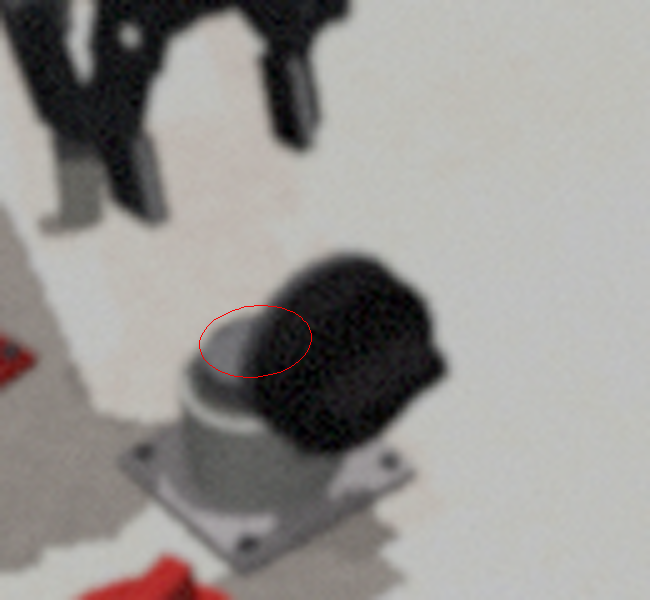

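The pot is standing in the bore: lid left edge at crop (205,345), rim front at about 428. Next I'll go up and around behind the open cap with the fingers shut.

```bash
python3 - <<'E'
from h import *
a=np.radians(YAW);c=np.array([np.cos(a),np.sin(a),0]);C=np.array([555,-226,0])
p,r,s=tool();print(r.inv().apply([0,0,90])/10)
togo(C+c*(43+92)+[0,0,215],ori(0));togo(C+c*(43+92)+[0,0,92],ori(0))
E
```

```text
[-8.85575307  0.02095017 -1.60474254]
rotvec deg [  0.2 -10.3  -0.1] shift cm [ -5.05   0.03 -15.66]
rotvec deg [  0.2 -10.3  -0.1] shift cm [  7.06  -0.   -13.46]
```

```bash
python3 -m pendant '[[0,0,0,-4,0,-0.8,0],[0,0,0,-8.8,0,-1.6,-1],[0,-3,0,-8.8,0,-4,-1],[0,-6,0,-8,0,-8,-1],[0,-10,0,-6.5,0,-12,-1],[0.2,-10.3,0,-5,0,-15.7,-1],[0.2,-10.3,0,-2,0,-15.1,-1],[0.2,-10.3,0,2,0,-14.4,-1],[0.2,-10.3,0,6,0,-13.6,-1],[0.2,-10.3,0,7,0,-13.5,-1]]'
python3 - <<'E'
from h import *
a=np.radians(YAW);c=np.array([np.cos(a),np.sin(a),0]);C=np.array([555,-226,0])
p,r,s=tool();print(p,s['width'],'along c from axis',(p-C)@c)
togo(C+c*(43+92)+[0,0,92],ori(0));togo(C+c*(43-20)+[0,0,93],ori(0))
f=grab('scene','pics/scene5.png')
I=cv2.resize(f['pixels'][190:350,195:355],None,fx=3.7,fy=3.7,interpolation=2);cv2.imwrite('pics/G.png',I)
E
```

```text
t: 15.35
eef_pos: [686.6, -243.9, 89.4]
eef_rot: [0.05, -0.703, 0.05, 0.708]
contact_force: [-0.0, 0.1, 0.7]
width: -0.1
[ 686.59959023 -243.92477943   89.38689422] -0.08062624595903664 along c from axis 132.81233117760218
rotvec deg [-0.   0.4 -0. ] shift cm [-0.26  0.08 -0.22]
rotvec deg [-0.   0.4 -0. ] shift cm [-0.29  0.08 10.98]
```

View pics/G.png

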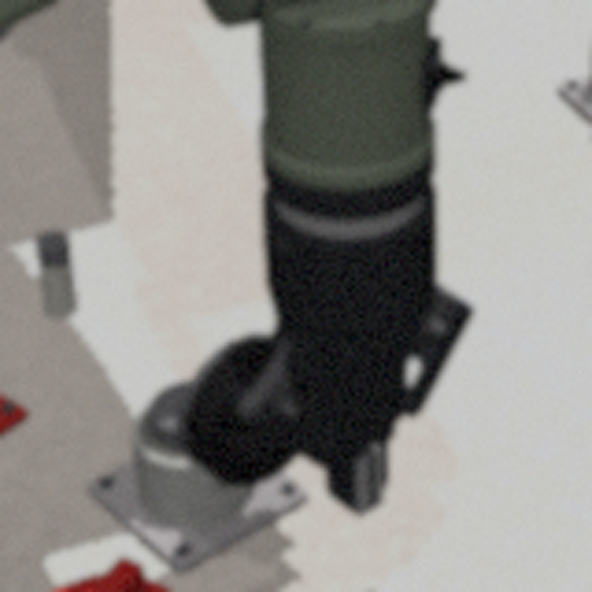

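The fingers are behind the cap (fingertips at crop (360,500)) and clear of it. Pushing toward the canister.

```bash
python3 -m pendant '[[0,0,0,-0.3,0,1.5,-1],[0,0,0,-0.3,0,3,-1],[0,0,0,-0.3,0,4.2,-1],[0,0,0,-0.3,0,5.4,-1],[0,0,0,-0.3,0,6.6,-1],[0,0,0,-0.3,0,7.8,-1],[0,0,0,-0.3,0,9,-1],[0,0,0,-0.3,0,10,-1],[0,0,0,-0.3,0,11,-1],[0,0,0,-0.3,0,11,-1]]'
python3 - <<'E'
from h import *
p,r,s=tool();print(p,s['contact_force'])
f=grab('scene','pics/scene6.png')
I=cv2.resize(f['pixels'][190:350,195:355],None,fx=3.7,fy=3.7,interpolation=2);cv2.imwrite('pics/H.png',I)
E
```

```text
t: 16.65
eef_pos: [576.7, -228.2, 92.3]
eef_rot: [0.051, -0.703, 0.05, 0.708]
contact_force: [-0.2, -0.2, -0.5]
width: -0.1
[ 576.73638567 -228.19366891   92.28538695] [-0.18172993 -0.1960373  -0.50365819]
```

View pics/H.png

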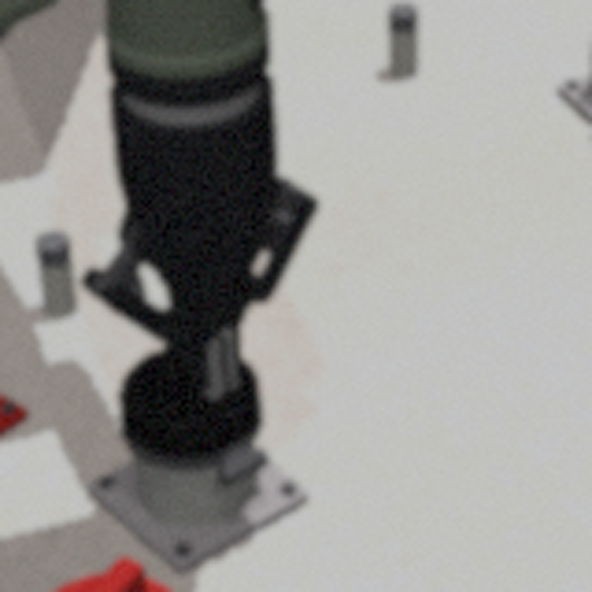

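The cap is lying shut. Next: lift, open, turn the jaws across the wing and look.

```bash
python3 -m pendant '[[0,0,0,-3,0,0,-1],[0,0,0,-7,0,0,0],[-10,0,0,-10,0,0,1],[-20,0,0,-14,0,0,1],[-30,0,0,-14,0,0,1],[-40,0,0,-14,0,0,1],[-50,0,0,-14,0,0,1],[-60,0,0,-14,0,0,1],[-70,0,0,-14,0,0,1],[-80,0,0,-14,0,0,1]]'
python3 - <<'E'
from h import *
p,r,s=tool();print(p,s['contact_force'],s['joints'])
t=np.linspace(0,2*np.pi,73);circ=lambda x,y,z,r:np.c_[x+r*np.cos(t),y+r*np.sin(t),0*t+z]
n='scene';u0,v0=205,250;f=grab(n,'pics/scene7.png')
I=cv2.resize(f['pixels'][v0:v0+100,u0:u0+90],None,fx=6,fy=6,interpolation=2)
I=cv2.convertScaleAbs(I,alpha=1.6,beta=25)
def dr(P,col): cv2.polylines(I,[np.round(((proj(n,P)-[u0,v0])+.5)*6).astype(int)],False,col,1)
dr(circ(555,-226,76,35),(0,0,255))
a=np.radians(YAW+180/np.pi*1.8);d=np.array([np.cos(a),np.sin(a),0])*24;e=np.array([-np.sin(a),np.cos(a),0])*7
b=np.array([555,-226,98]);dr(np.array([b+d+e,b+d-e,b-d-e,b-d+e,b+d+e]),(0,255,0))
cv2.imwrite('pics/I.png',I)
E
```

```text
t: 17.95
eef_pos: [578.6, -228.6, 232.2]
eef_rot: [-0.415, -0.57, -0.418, 0.573]
contact_force: [0.5, -0.0, -0.5]
width: 85.2
[ 578.55758555 -228.61035039  232.17157029] [ 0.4805813  -0.03133418 -0.45899607] [-0.51414909  0.30939789  1.41187678 -0.00230994  1.42728807 -0.20300141]
```

View pics/I.png

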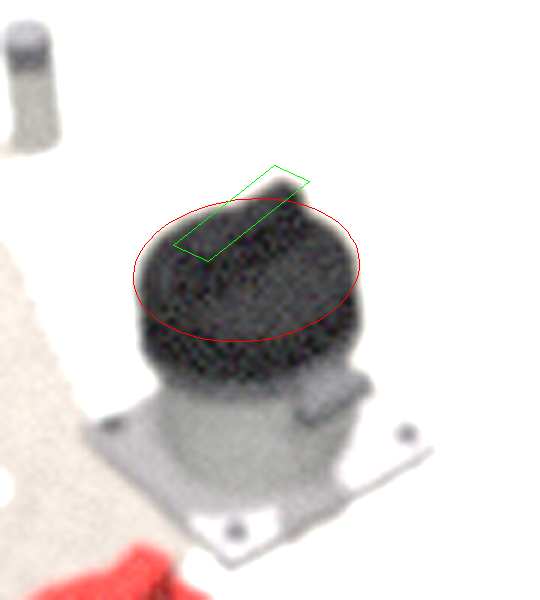

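The cap is shut. The wing matches the 0.2 rad model, shifted about 2 px, so its centre is about (558,-226).

```bash
python3 - <<'E'
from h import *
togo([557,-226,110],ori(0,YAW+103))
E
```

```text
rotvec deg [-22.5  -0.    0.4] shift cm [12.23 -2.05  0.39]
```

```bash
python3 -m pendant '[[-8,0,0,2,-1,0.2,1],[-15,0,0,4,-2.05,0.4,1],[-22.5,0,0.4,7,-2.05,0.4,1],[-22.5,0,0.4,10,-2.05,0.4,1],[-22.5,0,0.4,12.2,-2.05,0.4,1],[-22.5,0,0.4,13.5,-2.05,0.4,1],[-22.5,0,0.4,14.6,-2.05,0.4,1],[-22.5,0,0.4,15.2,-2.05,0.4,1],[-22.5,0,0.4,15.2,-2.05,0.4,1],[-22.5,0,0.4,15.2,-2.05,0.4,1]]'
python3 -m pendant '[[0,0,0,0,0,0,0],[0,0,0,0,0,0,-0.3],[0,0,0,0,0,0,-0.6],[0,0,0,0,0,0,-0.9],[0,0,0,0,0,0,-0.9],[0,0,0,0,0,0,-0.9],[0,0,0,0,0,0,-0.9],[0,0,0,0,0,0,-0.9],[0,0,0,0,0,0,-0.9],[0,0,0,0,0,0,-0.9]]' 20
python3 - <<'E'
from h import *
p,r,s=tool();print(p,s['contact_force'],s['torque'],s['joints'],r.as_euler('zyx',degrees=True),s['width'])
E
```

```text
t: 19.25
eef_pos: [557.3, -226.3, 81.1]
eef_rot: [0.521, 0.478, 0.521, -0.478]
contact_force: [-0.4, -0.3, -0.2]
width: 85.1
t: 20.5
eef_pos: [553.1, -227.0, 81.5]
eef_rot: [0.519, 0.476, 0.523, -0.48]
contact_force: [-12.3, -1.0, 10.2]
width: 13.7
[ 553.13405944 -226.98988558   81.53707863] [-12.30024091  -1.02471267  10.15686488] [-0.22032459  2.09266595  0.04953728] [-0.53163746  0.41750628  1.60096981 -0.00507817  1.13029341 -0.61550905] [-90.48943076   4.93039489  90.02351772] 13.719327732776648
```

Gripped at 13.7 mm wide. The wing sits about 5 mm further toward -x than I estimated. I'll relax the offset and start turning clockwise.

```bash
python3 -m pendant '[[0,0,0,-0.1,-0.15,0,-0.9],[0,0,0,-0.1,-0.15,0,-0.9],[5,0,0,-0.1,-0.15,0,-0.9],[10,0,0,-0.1,-0.15,0,-0.9],[16,0,0,-0.1,-0.15,0,-0.9],[22,0,0,-0.1,-0.15,0,-0.9],[28,0,0,-0.1,-0.15,0,-0.9],[34,0,0,-0.1,-0.15,0,-0.9],[40,0,0,-0.1,-0.15,0,-0.9],[40,0,0,-0.1,-0.15,0,-0.9]]' 30
python3 - <<'E'
from h import *
p,r,s=tool();print(p,s['contact_force'].round(1),s['torque'].round(2),s['joints'][5],s['width']);print(r.as_matrix()[:,1],r.inv().apply(s['contact_force']))
E
```

```text
t: 21.75
eef_pos: [550.1, -226.5, 82.2]
eef_rot: [-0.324, -0.623, -0.329, 0.631]
contact_force: [-5.1, -0.2, 3.4]
width: 13.3
[ 550.13163967 -226.54077432   82.19531336] [-5.1 -0.2  3.4] [ 0.23  0.86 -0.04] 0.08004705917277828 13.251413387149748
[ 0.81921921 -0.57338145 -0.01065799] [-3.37969558 -4.14692837  3.11480666]
```

```bash
python3 -m pendant '[[5,0,0,0,-0.05,0.05,-0.9],[10,0,0,0,-0.05,0.05,-0.9],[15,0,0,0,-0.05,0.05,-0.9],[20,0,0,0,-0.05,0.05,-0.9],[25,0,0,0,-0.05,0.05,-0.9],[30,0,0,0,-0.05,0.05,-0.9],[35,0,0,0,-0.05,0.05,-0.9],[40,0,0,0,-0.05,0.05,-0.9],[45,0,0,0,-0.05,0.05,-0.9],[45,0,0,0,-0.05,0.05,-0.9]]'
python3 - <<'E'
from h import *
p,r,s=tool();print(p,s['contact_force'].round(1),s['torque'].round(2),s['joints'][5],s['width']);y=r.as_matrix()[:,1];print(y,'jaw deg',np.degrees(np.arctan2(y[1],y[0])),r.inv().apply(s['contact_force']))
E
```

```text
t: 23.0
eef_pos: [548.2, -224.1, 82.1]
eef_rot: [-0.06, -0.699, -0.065, 0.71]
contact_force: [-4.2, 6.2, 6.2]
width: 13.4
[ 548.1506722  -224.13543241   82.14973386] [-4.2  6.2  6.2] [ 1.06  0.73 -0.07] 0.8631803456288666 13.380864394891995
[ 0.1754943  -0.98444425 -0.00844266] jaw deg -79.89221132915586 [-6.08832689 -6.89233181  3.14136251]
```

```bash
python3 -m pendant '[[3,0,0,0,-0.1,0.03,-0.9],[6,0,0,0,-0.1,0.03,-0.9],[9,0,0,0,-0.1,0.03,-0.9],[12,0,0,0,-0.1,0.03,-0.9],[15,0,0,0,-0.1,0.03,-0.9],[18,0,0,0,-0.1,0.03,-0.9],[20,0,0,0,-0.1,0.03,-0.9],[22,0,0,0,-0.1,0.03,-0.9],[22,0,0,0,-0.1,0.03,-0.9],[22,0,0,0,-0.1,0.03,-0.9]]'
python3 - <<'E'
from h import *
p,r,s=tool();print(p,s['contact_force'].round(1),s['torque'].round(2),s['joints'][5],s['width']);y=r.as_matrix()[:,1];print(y,'jaw deg',np.degrees(np.arctan2(y[1],y[0])),r.inv().apply(s['contact_force']))
E
```

```text
t: 24.25
eef_pos: [548.0, -221.8, 82.1]
eef_rot: [0.074, -0.698, 0.07, 0.709]
contact_force: [-0.5, 5.1, 1.4]
width: 13.2
[ 547.96825627 -221.84959598   82.1480075 ] [-0.5  5.1  1.4] [ 0.89 -0.03  0.74] 1.246176155675764 13.165385200941214
[-0.20349261 -0.97906785 -0.00411011] jaw deg -101.7413729049943 [-1.37194541 -4.91949716  1.57106049]
```

The torque jumped to 0.74 N m, so the cap is on its stop. Release, lift and take the last view.

```bash
python3 -m pendant '[[0,0,0,0,0,0,-0.6],[0,0,0,0,0,0,-0.3],[0,0,0,0,0,0,0],[0,0,0,0,0,0,0],[0,0,0,-1,0,0,0],[0,0,0,-3,0,0,0],[0,0,0,-6,0,0,0],[0,0,0,-10,0,0,0],[0,0,0,-15,0,0,0],[0,0,0,-15,0,0,0]]'
python3 - <<'E'
from h import *
p,r,s=tool();print(p,s['contact_force'],s['width'])
t=np.linspace(0,2*np.pi,73);circ=lambda x,y,z,r:np.c_[x+r*np.cos(t),y+r*np.sin(t),0*t+z]
n='scene';u0,v0=205,250;f=grab(n,'pics/scene8.png')
I=cv2.resize(f['pixels'][v0:v0+100,u0:u0+90],None,fx=6,fy=6,interpolation=2);I=cv2.convertScaleAbs(I,alpha=1.6,beta=25);J=I.copy()
a=np.radians(YAW);d=np.array([np.cos(a),np.sin(a),0])*24;e=np.array([-np.sin(a),np.cos(a),0])*7;b=np.array([556,-226,98])
cv2.polylines(I,[np.round(((proj(n,np.array([b+d+e,b+d-e,b-d-e,b-d+e]))-[u0,v0])+.5)*6).astype(int)],True,(0,255,0),1)
full=f['pixels'][:480,:500]
cv2.imwrite('pics/J.png',np.hstack([I[:,:],cv2.resize(full,(260,250))[:0+250].copy() if 0 else cv2.copyMakeBorder(cv2.resize(full,(260,250)),0,350,0,0,0)]))
E
```

```text
t: 25.5
eef_pos: [553.6, -224.9, 239.1]
eef_rot: [0.072, -0.702, 0.072, 0.705]
contact_force: [-0.2, 0.3, 0.3]
width: 42.8
[ 553.58163898 -224.86495754  239.1130027 ] [-0.20680291  0.25780872  0.34881509] 42.80815597559351
```

View pics/J.png

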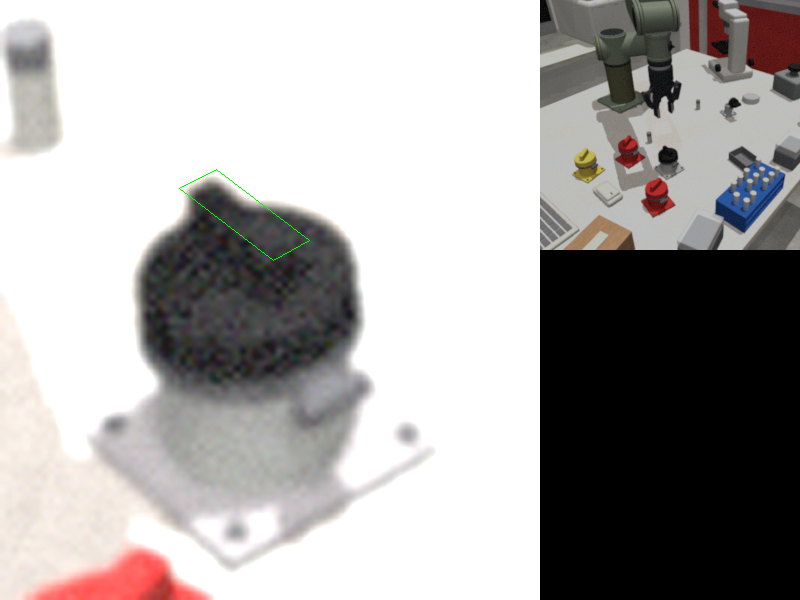

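```bash
python3 -c "
from workcell import ctrl
print(ctrl.close_job(), ctrl.observe()['t'])"
```

```text
the job is handed in; nothing more can be done
the job is handed in; nothing more can be done
```

I stood the pot in the wide canister, flipped the cap shut over it, screwed it clockwise to its stop, and handed the job in at about 25.5 s of the 72 s.

**Last checks**
- **Cap shut:** the last picture shows the cap flat on the rim, with the wing parallel to the hinge direction.
- **Screwed to the stop:** at the end of the turn the tool torque rose to 0.74 N m, against the 0.05 N m the screw needs. The jaws were within about 4° of the nominal stop angle. I never had a direct reading of either cap joint.
- **Robot clear:** the gripper was open, well above the cap, with a contact force of about 0.5 N, which is noise level.
- **Bystanders:** I kept clear of the other objects and the narrow canister. In the last picture they look where they were; I did not measure them.

**What disagreed**
- **Cameras:** they differed by about 6 mm. Squeezing the pot along x gave its true position, which agreed with the scene camera.
- **Held pot:** it looked about 2–3 px lower than predicted above the bore, but it went in with no contact force. I could not see it once the cap was on, so its standing position rests on the picture taken just before closing.
- **Wing position:** it was about 5 mm off my estimate when I gripped it. This caused roughly 12 N of side force, which I eased while turning.

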